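Time the compressor pump

ROBOT

A 6-joint arm with a two-finger parallel gripper is mounted at the origin on the work surface; the furniture and walls round the work are solid. World frame = base frame: x ahead of the robot, y to its left, z up, the work surface at z = 0. Lengths are in m, angles in rad, forces in N, time in s.
With the tool pointing down it reaches from about 0.325 to 0.85 m from the base axis. Payload 4.4 kg.
Tool frame: the origin (TCP) lies on the centre line of the jaws, within the pads' length; the fingertips stand manip.tcp_to_tips ahead of it and the grasp point (between the pads) lies 5 mm behind it (manip.tcp_to_tips is the distance from the TCP to the fingertips, in m); z points along the fingers, y is the line along which they close (so a half turn about z gives the same grasp; the last joint's range is limited). The gripper opens to 94 mm and grips with 3 to 60 N. Pads are 16 mm wide; open, the fingers measure 119 mm over their backs; the gripper's body (75 mm by 177 mm) begins 78 mm behind the grasp point.
Start: joints at [-1.49, 0.207, 1.542, -0, 1.393, -0.15], TCP at [0.132, -0.56, 0.219] pointing down, gripper open.
Joint ranges: [-2.73, 2.73], [-0.86, 2.22], [0.23, 2.46], [-1.11, 4.25], [0.08, 2.63], [-2.82, 2.82]. Speed limits (rad/s): [2.79, 2.79, 3.14, 3.14, 3.14, 3.14].

INTERFACE

Orientations are given as a rotation vector (axis times angle).
In Python, from cell import manip gives the robot as it stands.
- The arm moves only by the tool jog_arm, never from a script. Its argument "increments" is a list of rows, each a list of 7 numbers: the turn, a rotation vector about the tool's x, y, z in rad, then the shift along the tool's x, y, z in mm, then the finger opening in mm, from 0 to 94. A call has exactly 5 rows; each row is the pose to reach, as a shift and turn from the pose commanded when the call began, along the tool's axes at that moment; what a row does not reach only later rows make up. A row lasts 1/12 s, in which the tool goes at most 41.7 mm and 7.16 degrees, less where a joint would pass 70% of its speed; a pose out of reach is approached as far as the arm can. A call with a gripper value outside its range is refused whole. The fingers move at their own pace and stop on an object; "newtons" is the grip in N (left out, the last holds). Time passes only in rows, so rows that repeat a pose let the fingers close, or fill a call up. It gives the time, the measured TCP pose, the force, the opening and the grip force at its end, in the units of the state.
- manip.read_state(): the state, without advancing time (a new reading comes with each control period).
- manip.capture(name): name is "scene" or "top" or "wrist"; returns the picture (384x512x3 uint8, red, green, blue); there is no depth.
- manip.camera_info(name): a dict with "camera_matrix" (3x3 intrinsics, pixels), "camera_from_world" (4x4, takes a point from world to camera coordinates); the wrist camera has in their place "T_tool_cam" (4x4, takes a point from camera to tool coordinates, whose origin is the TCP and whose axes are the flange's). Camera axes: x right, y up, looking along -z (the intrinsics and any distortion apply to the point x, -y, -z); pixel columns grow to the right and rows downward; lengths in m; the calibration is good to about 2 mm. A picture is of the moment at which its call begins: read the wrist's pose just before it. camera_info takes no time and is no camera call.
- manip.hand_in(): hands the job in; it is judged then, once.
The state is a dict: "time": time; "qpos": joint angles; "qvel": joint speeds; "joint_efforts": joint torques, N m; "tcp_pos": TCP position; "tool_rot": TCP orientation; "contact_force": force on the tool from outside, world axes, zero at the start; "ft_torque": the same for the moment, N m; "finger_gap": finger opening in m; "finger_force": force on a finger pad.
Only numpy, scipy, OpenCV 4.12 (cv2) and the standard library are available. Lean on these libraries where they do the work, as an engineer would, in place of code of your own. Each camera call takes 0.05 s, during which the arm holds its last target. There are 200 camera calls.

TASK

Set the compressor pump to its timing point: take the flywheel's upright handle and turn the wheel slowly clockwise, feeling the resistance climb, and stop just past its peak, where it has fallen away again, without letting the wheel kick round. Then let go of the handle and press the timing pin down until it is fully home; it must go in gently, so do not force it, and leave the other things on the table where they lie.

Things in the scene. Friction and masses are not known exactly. Their poses are not given: they have to be found in the camera images.
- pump: compressor pump bolted to the table, does not move: round bare-aluminium case, 224 mm across and 66 mm high, with a finned cylinder on its +x side (out to 0.20 m from the centre, 59 mm high) and the boss of the timing pin on its -x side. Origin: on the flywheel's axis, at the underside; z up. Its yaw varies.
- flywheel: dark steel wheel, 150 mm across, lying flat on the case and turning about the pump's vertical axis; underside 70 mm, rim top 86 mm, hub 99 mm above the table. Origin on the axis at table height; its x axis points to the handle. It is worked clockwise seen from above; the other way it only comes up against a stop. It must never turn faster than 2 rad/s.
- wheel_hub (a point): centre of the wheel's hub, on its axis, 99 mm up. Turning takes 0 to 3 N at the handle, more when faster. Where the resistance peak comes cannot be seen and differs each time, 0.7 to 3.2 rad after the start: the force climbs unevenly for 0.7 rad to 8 to 16 N, then falls within 0.15 rad to below 4 N and stays low for about 0.3 rad: the timing point.
- handle_grip (a point): where to grip the flywheel's handle, on its axis, 132 mm above the table, 58 mm from the wheel's axis: an upright black round grip, 20 mm thick, from 92 to 148 mm above the table. It spins freely on its stud, so the gripper need not turn with the wheel. Let go on the climb, the wheel springs back; at the timing point it settles; beyond, it springs on.
- timing_pin: bare steel pin with an 18 mm round head, 9 mm thick, standing in the boss on the pump's -x side, 97 mm from the wheel's axis. Origin on the pin's axis, at table height while the pin is up.
- pin_top (a point): centre of the top of the pin's head: 115 mm above the table when up, 99 mm when fully home. To be pressed straight down with the closed fingertips.
- pin_slide (a joint): how far the pin is pressed in, m: 0 up, 0.016 fully home. It slides with about 3 N of friction and stays where it is left (no spring). Away from the timing point it meets a hidden disc after about 0.004 and must not be forced; at the timing point it goes home. More than 30 N on the pin would bend it.
- spanner: loose bystander: combination spanner, 208 x 39 x 9 mm, left of the pump
- hex_key: loose bystander: hex key, 112 x 38 x 6 mm, in front and to the right of the pump
- star_knob: loose bystander: black clamping knob 47 mm across, 52 mm high with its stud up, in front of the pump on the left
- tslot_nut: loose bystander: T-slot nut, 22 x 22 x 12 mm, in front of the pump on the right
- side_cutters: loose bystander: side cutters, 160 x 55 x 13 mm, right of the pump
- bolt_m10: loose bystander: hex bolt standing on its head, 19 mm across, 52 mm high, left of the pump

How it is judged:
By the outcome, as a careful person would: the job done as asked, in the order asked, and still so for the second after the job is handed in, with the robot touching nothing.
It also fails if it takes over 67 s, if anything falls off the work surface, if the arm or the gripper's body presses on something with over 40 N, if the wrist force passes 120 N, or if a joint passes its speed limit or range.

## Working session

There is one attempt and no reset: what is moved stays moved. The work goes in short steps, Python scripts to look and compute and a tool call to move; the robot and the scene stay as the last step left them, time stands still between calls to the robot, and variables do not carry over. Pictures are saved under pics/ and viewed, at most 10 in all, crops included, and the job is handed in when it is done.

Besides the shell and the picture viewer there is one more tool, called after "Emit:" as name(argument=value, ...) on one line, values as JSON. jog_arm: Moves the arm, as the interface text tells. Its arguments: {"type":"object","properties":{"increments":{"type":"array","items":{"type":"array","items":{"type":"number"}}},"newtons":{"type":"number"}},"required":["increments"]}

```bash
mkdir -p pics; ls
python3 - <<'E'
from cell import manip
import cv2,numpy as np
s=manip.read_state();print(s,manip.tcp_to_tips)
for n in("scene","top"):
    im=manip.capture(n);cv2.imwrite(f"pics/{n}0.png",im[:,:,::-1])
    print(n,manip.camera_info(n))
print(manip.camera_info("wrist"))
E
```

```text
pics
{'time': 0.0, 'qpos': array([-1.48948810e+00,  2.07416989e-01,  1.54289593e+00, -1.07333386e-05,
        1.39348800e+00, -1.50490426e-01]), 'qvel': array([ 1.06454265e-05,  6.61788935e-04, -5.38843829e-04,  1.66667986e-04,
       -6.81656425e-04,  1.42234299e-04]), 'joint_efforts': array([ 2.85321348e-04, -3.70878446e+01, -2.81415117e+01,  6.99315104e-02,
        3.62654391e-02, -1.81584410e-04]), 'tcp_pos': array([ 0.13202327, -0.55886868,  0.21832   ]), 'tool_rot': array([-3.11832344e+00, -3.63041577e-01, -1.03308890e-04]), 'contact_force': array([-0.31499977, -0.2024783 , -0.30044587]), 'ft_torque': array([-0.03012011,  0.03050598, -0.00643574]), 'finger_force': 0.0, 'finger_gap': 0.09412381599389401} 0.014
scene {'camera_matrix': array([[492.44643098,   0.        , 249.69444436],
       [  0.        , 492.44643098, 195.55201984],
       [  0.        ,   0.        ,   1.        ]]), 'camera_from_world': array([[-0.74733268, -0.66438128, -0.00955941,  0.47502568],
       [ 0.31248662, -0.36412605,  0.87736214, -0.24951747],
       [-0.58638381,  0.65269421,  0.47973356, -1.138
[... 343 characters left out ...]
623635,  0.08960639,  0.24157401, -0.60926275],
       [-0.24116781, -0.01549641,  0.9703597 , -0.80464055],
       [ 0.        ,  0.        ,  0.        ,  1.        ]])}
{'camera_matrix': array([[266.54426163,   0.        , 254.24689771],
       [  0.        , 266.54426163, 190.97528421],
       [  0.        ,   0.        ,   1.        ]]), 'T_tool_cam': array([[-3.36991418e-04,  9.73350332e-01,  2.29322956e-01,
         6.51660046e-02],
       [ 9.99999941e-01,  3.12466198e-04,  1.43257881e-04,
         1.49811632e-04],
       [ 6.77844343e-05,  2.29322990e-01, -9.73350380e-01,
        -1.65666548e-01],
       [ 0.00000000e+00,  0.00000000e+00,  0.00000000e+00,
         1.00000000e+00]])}
```

View pics/top0.png

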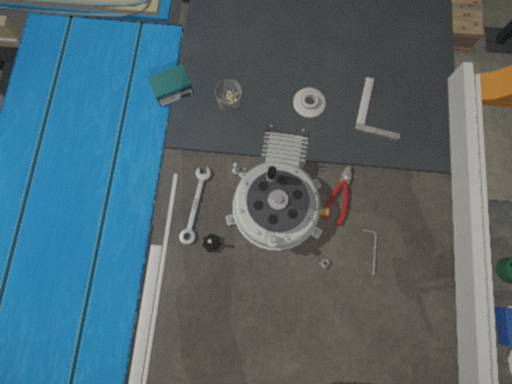

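View pics/scene0.png

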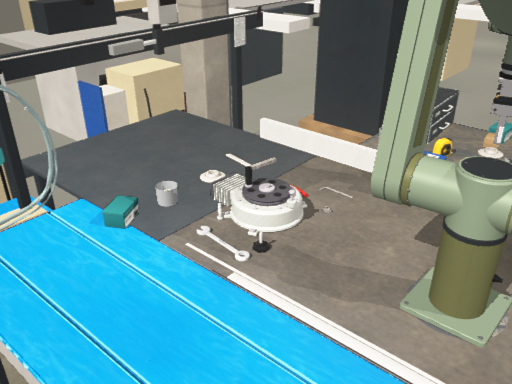

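The top view shows the hub near (278,199), the handle near (272,173) and the pin near (271,240). I'll enlarge that area.

```bash
cat > h.py <<'E'
from cell import manip
import numpy as np
from scipy.spatial.transform import Rotation as R
def ray(name,u,v,z,s=None):
    c=manip.camera_info(name);K=c["camera_matrix"]
    d=np.linalg.inv(K)@[u,v,1];d=d*[1,-1,-1]
    if name=="wrist":
        T=c["T_tool_cam"];Rt=R.from_rotvec(s["tool_rot"]).as_matrix()
        o=Rt@T[:3,3]+s["tcp_pos"];d=Rt@T[:3,:3]@d
    else:
        W=np.linalg.inv(c["camera_from_world"]);o=W[:3,3];d=W[:3,:3]@d
    return o+d*(z-o[2])/d[2]
E
python3 - <<'E'
import cv2
im=cv2.imread("pics/top0.png")[120:260,205:345]
im=cv2.resize(im,None,fx=4.28,fy=4.28,interpolation=cv2.INTER_CUBIC);cv2.imwrite("pics/crop0.png",im)
E
```

```text
(no output)
```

View pics/crop0.png

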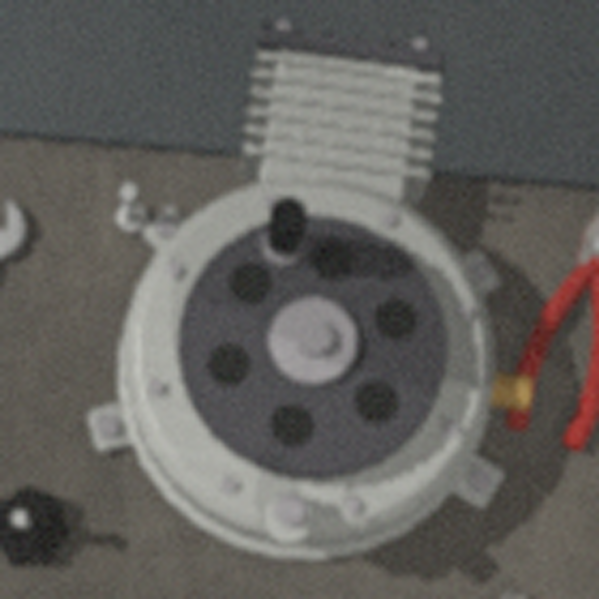

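The crop shows the hub at (313,340), handle top at (290,212), pin head at (289,513), and the cylinder pointing up (+x).

Run:
```python
from h import *
f=lambda u,v,z:ray("top",204.6+u/4.28,119.6+v/4.28,z)
h=f(313,340,.099);g=f(290,208,.148);p=f(289,513,.115);fl=f(313,347,.086)
print(h,fl,g,p,np.linalg.norm((g-h)[:2]),np.linalg.norm((p-h)[:2]))
print(np.arctan2(*(g-h)[1::-1]),np.arctan2(*(h-p)[1::-1]))
s=manip.read_state();Rt=R.from_rotvec(s["tool_rot"]).as_matrix();print(Rt.round(3))
print("tool dir",Rt.T@(np.r_[g[:2],.25]-s["tcp_pos"])*1000)
```

```text
[ 0.59455693 -0.03266578  0.099     ] [ 0.59369419 -0.03355721  0.086     ] [ 0.65226921 -0.01308996  0.148     ] [ 0.49792069 -0.0266091   0.115     ] 0.060941941112255926 0.09682585768443451
0.3270182662770176 -0.06259309315777417
[[ 0.973  0.23  -0.   ]
 [ 0.23  -0.973  0.002]
 [ 0.    -0.002 -1.   ]]
tool dir [ 631.71738786 -411.82626617  -30.58005249]
```

Emit:
jog_arm(increments=[[0,0,0,0,0,-30,94],[0,0,0,0,0,-60,94],[0,0,0,0,0,-90,94],[0,0,0,30,-20,-110,94],[0,0,0,60,-40,-120,94]], newtons=50)

```text
time: 0.52
tcp_pos: [0.181, -0.5083, 0.3425]
tool_rot: [3.117, 0.357, 0.001]
contact_force: [-0.2, -0.5, 0.6]
finger_gap: 0.0941
finger_force: 0.0
```

Emit:
jog_arm(increments=[[0,0,0,32,-20,0,94],[0,0,0,64,-40,0,94],[0,0,0,96,-60,0,94],[0,0,0,128,-80,0,94],[0,0,0,160,-100,0,94]])

```text
time: 0.93
tcp_pos: [0.3148, -0.3711, 0.3391]
tool_rot: [-3.12, -0.363, 0.0]
contact_force: [0.8, -0.2, -0.5]
finger_gap: 0.0939
finger_force: 0.0
```

Emit:
jog_arm(increments=[[0,0,0,32,-20,0,94],[0,0,0,64,-40,0,94],[0,0,0,96,-60,0,94],[0,0,0,128,-80,0,94],[0,0,0,160,-100,0,94]])

```text
time: 1.35
tcp_pos: [0.4476, -0.237, 0.339]
tool_rot: [-3.12, -0.363, 0.001]
contact_force: [-0.4, -0.9, 0.3]
finger_gap: 0.0937
finger_force: 0.0
```

Emit:
jog_arm(increments=[[0,0,0,32,-22,0,94],[0,0,0,64,-44,0,94],[0,0,0,96,-66,0,94],[0,0,0,128,-88,10,94],[0,0,0,160,-110,20,94]])

```text
time: 1.77
tcp_pos: [0.5785, -0.0932, 0.3196]
tool_rot: [3.12, 0.364, 0.002]
contact_force: [-0.0, -0.7, 0.4]
finger_gap: 0.094
finger_force: 0.0
```

Emit:
jog_arm(increments=[[0,0,0,30,-20,15,94],[0,0,0,60,-40,30,94],[0,0,0,90,-60,45,94],[0,0,0,90,-60,60,94],[0,0,0,90,-60,60,94]])

```text
time: 2.18
tcp_pos: [0.6492, -0.0136, 0.2536]
tool_rot: [-3.117, -0.368, 0.015]
contact_force: [-0.6, 0.4, -0.9]
finger_gap: 0.0939
finger_force: 0.0
```

Run:
```python
from h import *
import cv2
s=manip.read_state();print(s["tcp_pos"],s["tool_rot"],s["time"])
im=manip.capture("wrist");cv2.imwrite("pics/w1.png",im[:,:,::-1]);np.save("s1.npy",np.r_[s["tcp_pos"],s["tool_rot"]])
```

```text
[ 0.64919905 -0.01358837  0.25361383] [-3.11741234 -0.36794859  0.01483777] 2.1833
```

View pics/w1.png

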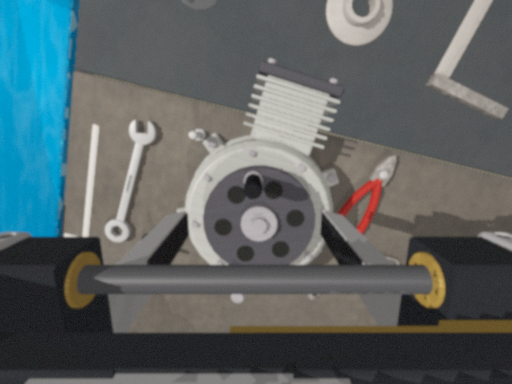

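The wrist view shows the handle top at about (252,177) and its foot at about (256,192), with the hub at (260,222), between the open fingers.

Run:
```python
from h import *
a=np.load("s1.npy");s=dict(tcp_pos=a[:3],tool_rot=a[3:])
h=ray("wrist",260,222,.1,s);g=ray("wrist",252,178,.148,s)
print(h,g,np.linalg.norm((g-h)[:2]),np.arctan2(*(g-h)[1::-1]))
Rt=R.from_rotvec(a[3:]).as_matrix();print(Rt.round(3))
for t in ([.651,-.0140,.132],g): print(1000*Rt.T@(np.r_[t[:2],.132]-manip.read_state()["tcp_pos"]))
```

```text
[ 0.60026403 -0.03231923  0.1       ] [ 0.66230311 -0.00778933  0.148     ] 0.06671254967768064 0.3765295967956639
[[ 0.972  0.233 -0.01 ]
 [ 0.233 -0.973  0.001]
 [-0.009 -0.004 -1.   ]]
[ 2.80170505e+00 -5.92012554e-02  1.23890310e+02]
[ 15.23970614  -3.46783007 123.78944657]
```

Emit:
jog_arm(increments=[[0,0,0,2,0,20,94],[0,0,0,4,-1,40,94],[0,0,0,4,-1,65,94],[0,0,0,4,-1,70,94],[0,0,0,4,-1,70,94]])

```text
time: 2.65
tcp_pos: [0.653, -0.0148, 0.188]
tool_rot: [-3.12, -0.361, 0.006]
contact_force: [-0.2, 0.4, -0.2]
finger_gap: 0.0939
finger_force: 0.0
```

Emit:
jog_arm(increments=[[0,0,0,0,0,0,94],[0,0,0,0,0,0,94],[0,0,0,0,0,0,94],[0,0,0,0,0,0,94],[0,0,0,0,0,0,94]])

```text
time: 3.07
tcp_pos: [0.6553, -0.0141, 0.1907]
tool_rot: [3.12, 0.363, 0.003]
contact_force: [-0.1, -0.2, -0.2]
finger_gap: 0.0936
finger_force: 0.0
```

Run:
```python
from h import *
import cv2
s=manip.read_state();print(s["tcp_pos"],s["tool_rot"],s["time"])
im=manip.capture("wrist");im=cv2.resize(im[100:300,130:390],None,fx=3,fy=3);cv2.imwrite("pics/w2.png",im[:,:,::-1]);np.save("s2.npy",np.r_[s["tcp_pos"],s["tool_rot"]])
```

```text
[ 0.65531266 -0.01409269  0.19074706] [3.11994471e+00 3.63257544e-01 3.07801392e-03] 3.0667
```

View pics/w2.png

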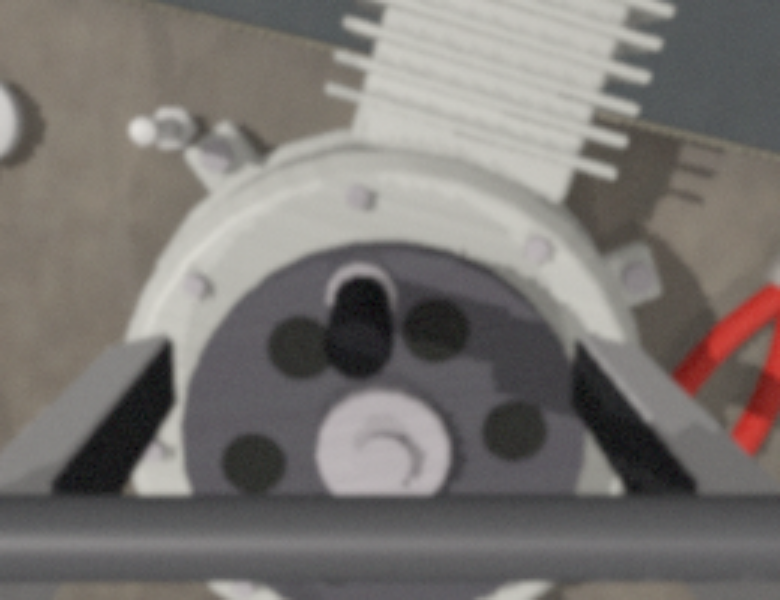

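The crop shows the handle's top disc at about (358,345) and its foot ring at (360,290), with the hub disc at (383,448).

Run:
```python
from h import *
a=np.load("s2.npy");s=dict(tcp_pos=a[:3],tool_rot=a[3:])
f=lambda u,v,z:ray("wrist",130+u/3,100+v/3,z,s)
h=f(383,448,.099);g=f(358,345,.148);fo=f(360,293,.09)
print(h,g,fo,np.linalg.norm((g-h)[:2]),np.arctan2(*(g-h)[1::-1]))
Rt=R.from_rotvec(a[3:]).as_matrix()
print(1000*Rt.T@(np.r_[g[:2],.132]-a[:3]))
```

```text
[ 0.59974163 -0.03105478  0.099     ] [ 0.65042073 -0.01125561  0.148     ] [ 0.64996023 -0.01104346  0.09      ] 0.05440936213295234 0.37244374598181773
[-4.21973433 -3.93169121 58.73612343]
```

Emit:
jog_arm(increments=[[0,0,0,-4,-3,15,94],[0,0,0,-4,-3,30,94],[0,0,0,-4,-3,45,94],[0,0,0,-4,-3,58,94],[0,0,0,-4,-3,58,60]], newtons=10)

```text
time: 3.53
tcp_pos: [0.6478, -0.0116, 0.1279]
tool_rot: [-3.119, -0.363, 0.01]
contact_force: [-0.5, 0.5, -0.9]
finger_gap: 0.09
finger_force: 0.0
```

Emit:
jog_arm(increments=[[0,0,0,0,0,0,40],[0,0,0,0,0,0,20],[0,0,0,0,0,0,10],[0,0,0,0,0,0,10],[0,0,0,0,0,0,10]])

```text
time: 3.95
tcp_pos: [0.6508, -0.0121, 0.1325]
tool_rot: [3.12, 0.363, 0.003]
contact_force: [0.4, -0.1, 0.3]
finger_gap: 0.0573
finger_force: 0.0
```

Emit:
jog_arm(increments=[[0,0,0,0,0,0,10],[0,0,0,0,0,0,10],[0,0,0,0,0,0,10],[0,0,0,0,0,0,10],[0,0,0,0,0,0,10]])

```text
time: 4.37
tcp_pos: [0.6501, -0.012, 0.1314]
tool_rot: [-3.12, -0.363, 0.0]
contact_force: [0.0, 0.1, 0.3]
finger_gap: 0.0244
finger_force: 0.0
```

Emit:
jog_arm(increments=[[0,0,0,0,0,0,10],[0,0,0,0,0,0,10],[0,0,0,0,0,0,10],[0,0,0,0,0,0,10],[0,0,0,0,0,0,10]], newtons=40)

```text
time: 4.78
tcp_pos: [0.6501, -0.012, 0.1314]
tool_rot: [3.12, 0.363, -0.0]
contact_force: [-0.5, 0.0, -0.1]
finger_gap: 0.0192
finger_force: 40.0
```

```bash
cat > tab.py <<'E'
import sys,numpy as np
# hub x y in tool axes relative to start TCP ; psi start, step per row, ncalls
def tab(phi0,r,psi,step,n,off=(0,0)):
    P=lambda a:np.array([r*(np.cos(phi0+a)-np.cos(phi0)),r*(np.sin(phi0+a)-np.sin(phi0))])
    cur=P(psi)+off
    for k in range(n):
        rows=[np.round(P(psi+step*(i+1))-cur,1) for i in range(5)]
        psi+=5*step;cur=cur+rows[-1]
        print(round(psi,2),[x.tolist() for x in rows])
E
python3 -c "
from tab import *
tab(-.13,58,0,.04,6)"
```

```text
0.2 [[0.3, 2.3], [0.4, 4.6], [0.5, 6.9], [0.5, 9.3], [0.3, 11.6]]
0.4 [[-0.2, 2.3], [-0.5, 4.6], [-0.9, 6.9], [-1.3, 9.1], [-1.9, 11.4]]
0.6 [[-0.7, 2.2], [-1.4, 4.4], [-2.3, 6.6], [-3.2, 8.7], [-4.2, 10.8]]
0.8 [[-1.1, 2.0], [-2.3, 4.0], [-3.5, 6.0], [-4.8, 7.9], [-6.2, 9.7]]
1.0 [[-1.5, 1.8], [-3.1, 3.6], [-4.7, 5.2], [-6.4, 6.8], [-8.1, 8.3]]
1.2 [[-1.8, 1.5], [-3.7, 2.9], [-5.6, 4.2], [-7.6, 5.4], [-9.6, 6.6]]
```

Emit:
jog_arm(increments=[[0,0,0,0.3,2.3,0,10],[0,0,0,0.4,4.6,0,10],[0,0,0,0.5,6.9,0,10],[0,0,0,0.5,9.3,0,10],[0,0,0,0.3,11.6,0,10]])

```text
time: 5.2
tcp_pos: [0.6531, -0.0235, 0.1314]
tool_rot: [-3.12, -0.363, 0.0]
contact_force: [-1.1, 0.3, 0.9]
finger_gap: 0.019
finger_force: 40.0
```

Emit:
jog_arm(increments=[[0,0,0,-0.2,2.3,0,10],[0,0,0,-0.5,4.6,0,10],[0,0,0,-0.9,6.9,0,10],[0,0,0,-1.3,9.1,0,10],[0,0,0,-1.9,11.4,0,10]])

```text
time: 5.62
tcp_pos: [0.6536, -0.0349, 0.1314]
tool_rot: [-3.12, -0.363, 0.001]
contact_force: [-1.5, 1.0, -0.0]
finger_gap: 0.019
finger_force: 40.0
```

Emit:
jog_arm(increments=[[0,0,0,-0.7,2.2,0,10],[0,0,0,-1.4,4.4,0,10],[0,0,0,-2.3,6.6,0,10],[0,0,0,-3.2,8.7,0,10],[0,0,0,-4.2,10.8,0,10]])

```text
time: 6.03
tcp_pos: [0.652, -0.0462, 0.1314]
tool_rot: [-3.12, -0.363, 0.001]
contact_force: [-3.0, 1.7, 1.5]
finger_gap: 0.0191
finger_force: 40.0
```

```bash
python3 -c "
from tab import *
tab(-.13,58,.6,.03,20)"
```

```text
0.75 [[-0.8, 1.5], [-1.7, 3.1], [-2.6, 4.5], [-3.5, 6.0], [-4.5, 7.4]]
0.9 [[-1.0, 1.4], [-2.1, 2.8], [-3.2, 4.1], [-4.4, 5.4], [-5.6, 6.7]]
1.05 [[-1.2, 1.2], [-2.5, 2.4], [-3.8, 3.6], [-5.1, 4.7], [-6.5, 5.8]]
1.2 [[-1.4, 1.0], [-2.8, 2.0], [-4.3, 2.9], [-5.8, 3.9], [-7.3, 4.7]]
1.35 [[-1.5, 0.8], [-3.1, 1.6], [-4.6, 2.3], [-6.3, 3.0], [-7.9, 3.6]]
1.5 [[-1.6, 0.6], [-3.3, 1.1], [-5.0, 1.6], [-6.6, 2.0], [-8.3, 2.4]]
1.65 [[-1.8, 0.3], [-3.5, 0.6], [-5.2, 0.8], [-6.9, 0.9], [-8.7, 1.1]]
1.8 [[-1.7, 0.0], [-3.4, 0.0], [-5.2, -0.0], [-6.9, -0.1], [-8.7, -0.3]]
1.95 [[-1.7, -0.2], [-3.4, -0.4], [-5.1, -0.7], [-6.8, -1.1], [-8.5, -1.5]]
2.1 [[-1.7, -0.4], [-3.4, -0.9], [-5.0, -1.5], [-6.6, -2.1], [-8.3, -2.7]]
2.25 [[-1.5, -0.7], [-3.1, -1.5], [-4.7, -2.3], [-6.2, -3.1], [-7.7, -4.0]]
2.4 [[-1.5, -0.9], [-2.9, -1.9], [-4.3, -2.9], [-5.7, -4.0], [-7.0, -5.1]]
2.55 [[-1.4, -1.1], [-2.6, -2.3], [-3.9, -3.5], [-5.1, -4.8], [-6.3, -6.1]]
2.7 [[-1.1, -1.3], [-2.2, -2.6], [-3.2, -4.0], [-4.2, -5.4], [-5.2, -6.9]]
2.85 [[-0.9, -1.5], [-1.8, -3.0], [-2.6, -4.5], [-3.4, -6.1], [-4.1, -7.6]]
3.0 [[-0.7, -1.6], [-1.4, -3.2], [-2.0, -4.9], [-2.5, -6.5], [-3.0, -8.2]]
3.15 [[-0.4, -1.7], [-0.8, -3.4], [-1.2, -5.1], [-1.4, -6.8], [-1.7, -8.5]]
3.3 [[-0.2, -1.8], [-0.3, -3.5], [-0.4, -5.2], [-0.4, -7.0], [-0.4, -8.7]]
3.45 [[0.1, -1.8], [0.2, -3.5], [0.4, -5.2], [0.6, -6.9], [0.9, -8.7]]
3.6 [[0.3, -1.7], [0.7, -3.4], [1.2, -5.0], [1.7, -6.7], [2.2, -8.4]]
```

Emit:
jog_arm(increments=[[0,0,0,-1.1,1.4,0,10],[0,0,0,-2.3,2.8,0,10],[0,0,0,-3.4,4.2,0,10],[0,0,0,-4.4,5.6,0,10],[0,0,0,-5.4,7.0,0,10]])

```text
time: 6.45
tcp_pos: [0.6495, -0.0528, 0.1315]
tool_rot: [-3.118, -0.363, -0.004]
contact_force: [2.4, 7.6, -1.0]
finger_gap: 0.0191
finger_force: 40.0
```

Emit:
jog_arm(increments=[[0,0,0,-1.0,1.4,0,10],[0,0,0,-2.1,2.8,0,10],[0,0,0,-3.2,4.1,0,10],[0,0,0,-4.4,5.4,0,10],[0,0,0,-5.6,6.7,0,10]])

```text
time: 6.87
tcp_pos: [0.6461, -0.06, 0.1315]
tool_rot: [-3.117, -0.364, -0.006]
contact_force: [3.1, 6.3, -1.4]
finger_gap: 0.0191
finger_force: 40.0
```

Emit:
jog_arm(increments=[[0,0,0,-1.2,1.2,0,10],[0,0,0,-2.5,2.4,0,10],[0,0,0,-3.8,3.6,0,10],[0,0,0,-5.1,4.7,0,10],[0,0,0,-6.5,5.8,0,10]])

```text
time: 7.28
tcp_pos: [0.6421, -0.0661, 0.1315]
tool_rot: [-3.116, -0.363, -0.01]
contact_force: [7.4, 11.5, -3.3]
finger_gap: 0.0196
finger_force: 40.0
```

Emit:
jog_arm(increments=[[0,0,0,-1.4,1.0,0,10],[0,0,0,-2.8,2.0,0,10],[0,0,0,-4.3,2.9,0,10],[0,0,0,-5.8,3.9,0,10],[0,0,0,-7.3,4.7,0,10]])

```text
time: 7.7
tcp_pos: [0.6361, -0.073, 0.1316]
tool_rot: [-3.117, -0.364, -0.01]
contact_force: [4.4, 8.5, -2.3]
finger_gap: 0.0191
finger_force: 40.0
```

```bash
python3 -c "
from tab import *
tab(-.13,58,1.2,.02,9)"
```

```text
1.3 [[-1.0, 0.5], [-2.1, 1.1], [-3.1, 1.6], [-4.2, 2.1], [-5.2, 2.5]]
1.4 [[-1.1, 0.5], [-2.2, 0.9], [-3.3, 1.3], [-4.4, 1.7], [-5.5, 2.0]]
1.5 [[-1.1, 0.4], [-2.2, 0.7], [-3.3, 0.9], [-4.4, 1.2], [-5.6, 1.5]]
1.6 [[-1.1, 0.2], [-2.3, 0.4], [-3.4, 0.5], [-4.6, 0.7], [-5.7, 0.8]]
1.7 [[-1.2, 0.1], [-2.3, 0.2], [-3.5, 0.3], [-4.6, 0.3], [-5.8, 0.3]]
1.8 [[-1.2, 0.0], [-2.3, -0.0], [-3.5, -0.1], [-4.6, -0.2], [-5.8, -0.3]]
1.9 [[-1.1, -0.1], [-2.3, -0.2], [-3.4, -0.4], [-4.6, -0.6], [-5.7, -0.8]]
2.0 [[-1.2, -0.3], [-2.3, -0.5], [-3.4, -0.8], [-4.5, -1.1], [-5.6, -1.5]]
2.1 [[-1.1, -0.3], [-2.2, -0.7], [-3.3, -1.1], [-4.4, -1.5], [-5.5, -1.9]]
```

Emit:
jog_arm(increments=[[0,0,0,-1.0,0.6,0,10],[0,0,0,-2.1,1.1,0,10],[0,0,0,-3.1,1.6,0,10],[0,0,0,-4.2,2.1,0,10],[0,0,0,-5.2,2.6,0,10]])

```text
time: 8.12
tcp_pos: [0.6323, -0.0764, 0.1316]
tool_rot: [-3.117, -0.363, -0.013]
contact_force: [8.3, 9.9, -4.7]
finger_gap: 0.0187
finger_force: 40.0
```

Emit:
jog_arm(increments=[[0,0,0,-1.1,0.5,0,10],[0,0,0,-2.2,0.9,0,10],[0,0,0,-3.3,1.3,0,10],[0,0,0,-4.4,1.7,0,10],[0,0,0,-5.5,2.0,0,10]])

```text
time: 8.53
tcp_pos: [0.6276, -0.08, 0.1316]
tool_rot: [-3.117, -0.363, -0.013]
contact_force: [8.2, 9.2, -6.6]
finger_gap: 0.0195
finger_force: 40.0
```

Emit:
jog_arm(increments=[[0,0,0,-1.1,0.4,0,10],[0,0,0,-2.2,0.7,0,10],[0,0,0,-3.3,0.9,0,10],[0,0,0,-4.4,1.2,0,10],[0,0,0,-5.6,1.5,0,10]])

```text
time: 8.95
tcp_pos: [0.6194, -0.0848, 0.1314]
tool_rot: [-3.12, -0.364, -0.0]
contact_force: [0.1, 3.9, -0.6]
finger_gap: 0.0192
finger_force: 40.0
```

Emit:
jog_arm(increments=[[0,0,0,-1.2,0.1,0,10],[0,0,0,-2.4,0.2,0,10],[0,0,0,-3.6,0.2,0,10],[0,0,0,-4.7,0.2,0,10],[0,0,0,-4.7,0.2,0,10]])

```text
time: 9.37
tcp_pos: [0.6164, -0.0859, 0.1315]
tool_rot: [-3.12, -0.363, -0.008]
contact_force: [6.2, 4.4, -4.0]
finger_gap: 0.0191
finger_force: 40.0
```

Emit:
jog_arm(increments=[[0,0,0,0,0,0,10],[0,0,0,0,0,0,10],[0,0,0,0,0,0,10],[0,0,0,0,0,0,10],[0,0,0,0,0,0,10]])

```text
time: 9.78
tcp_pos: [0.6164, -0.0859, 0.1315]
tool_rot: [-3.12, -0.363, -0.007]
contact_force: [5.3, 5.6, -4.2]
finger_gap: 0.0192
finger_force: 40.0
```

Run:
```python
from h import *
import cv2
s=manip.read_state();print(s["tcp_pos"],s["contact_force"],s["ft_torque"],s["time"])
im=manip.capture("wrist");im=cv2.resize(im[120:300,130:390],None,fx=3,fy=3);cv2.imwrite("pics/w3.png",im[:,:,::-1])
```

```text
[ 0.61635782 -0.08589414  0.13145331] [ 5.32077327  5.55167129 -4.15035438] [ 0.94589391 -0.97694918  0.00133311] 9.7833
```

View pics/w3.png

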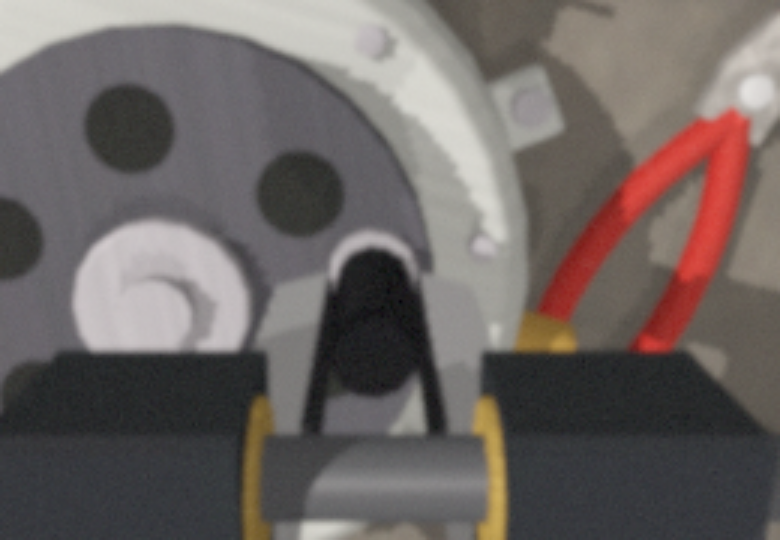

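The handle is held between the pads, with its top disc at about (372,352), the foot ring at (373,275) and the hub at (160,300).

Run:
```python
from h import *
s=manip.read_state()
f=lambda u,v,z:ray("wrist",130+u/3,120+v/3,z,s)
h=f(160,298,.099);g=f(372,352,.148);b=f(373,278,.09)
Rt=R.from_rotvec(s["tool_rot"]).as_matrix()
for n,q in(("h",h),("g",g),("foot",b)): print(n,q,1000*Rt.T@(q-s["tcp_pos"]))
for q in(g,b):print(np.arctan2(*(q-h)[1::-1]),np.linalg.norm((q-h)[:2]))
```

```text
h [ 0.59960417 -0.03291153  0.099     ] [ -4.30216051 -55.42305307  32.42109749]
g [ 0.61774375 -0.08554747  0.148     ] [  1.49190434  -0.02833667 -16.5527804 ]
foot [ 0.61487652 -0.0864436   0.09      ] [-1.76321518  0.18505273 41.43327565]
-1.2389192843361663 0.05567393023576844
-1.2928856859947722 0.0556680072258647
```

```bash
python3 -c "
from tab import *
tab(1.50,58,0,.016,14)"
```

```text
0.08 [[-0.9, 0.1], [-1.9, 0.1], [-2.8, 0.1], [-3.7, 0.1], [-4.6, 0.1]]
0.16 [[-1.0, 0.0], [-1.9, -0.0], [-2.8, -0.0], [-3.7, -0.1], [-4.7, -0.2]]
0.24 [[-0.9, -0.1], [-1.8, -0.2], [-2.7, -0.3], [-3.7, -0.4], [-4.6, -0.6]]
0.32 [[-0.9, -0.1], [-1.8, -0.3], [-2.7, -0.5], [-3.6, -0.7], [-4.5, -0.9]]
0.4 [[-0.9, -0.3], [-1.8, -0.5], [-2.7, -0.8], [-3.6, -1.1], [-4.5, -1.4]]
0.48 [[-0.8, -0.3], [-1.7, -0.6], [-2.6, -0.9], [-3.4, -1.3], [-4.3, -1.6]]
0.56 [[-0.8, -0.4], [-1.7, -0.8], [-2.5, -1.2], [-3.3, -1.6], [-4.2, -2.1]]
0.64 [[-0.8, -0.4], [-1.6, -0.9], [-2.4, -1.3], [-3.2, -1.8], [-4.0, -2.3]]
0.72 [[-0.7, -0.5], [-1.5, -1.0], [-2.3, -1.6], [-3.0, -2.1], [-3.8, -2.7]]
0.8 [[-0.7, -0.5], [-1.4, -1.1], [-2.1, -1.7], [-2.8, -2.3], [-3.5, -2.9]]
0.88 [[-0.7, -0.6], [-1.4, -1.3], [-2.1, -1.9], [-2.7, -2.6], [-3.4, -3.2]]
0.96 [[-0.6, -0.7], [-1.2, -1.4], [-1.9, -2.1], [-2.5, -2.8], [-3.0, -3.5]]
1.04 [[-0.6, -0.7], [-1.2, -1.5], [-1.7, -2.2], [-2.3, -3.0], [-2.8, -3.7]]
1.12 [[-0.5, -0.8], [-1.0, -1.6], [-1.5, -2.4], [-2.0, -3.2], [-2.5, -4.0]]
```

Emit:
jog_arm(increments=[[0,0,0,-0.9,-0.2,0,10],[0,0,0,-1.8,-0.4,0,10],[0,0,0,-2.8,-0.6,0,10],[0,0,0,-3.7,-0.8,0,10],[0,0,0,-3.7,-0.8,0,10]])

```text
time: 10.25
tcp_pos: [0.6123, -0.0871, 0.1315]
tool_rot: [3.119, 0.363, 0.006]
contact_force: [4.0, 2.0, -2.1]
finger_gap: 0.0191
finger_force: 40.0
```

Emit:
jog_arm(increments=[[0,0,0,-0.9,0,0,10],[0,0,0,-1.8,0,0,10],[0,0,0,-2.8,0,0,10],[0,0,0,-3.7,-0.1,0,10],[0,0,0,-3.7,-0.1,0,10]])

```text
time: 10.67
tcp_pos: [0.607, -0.0885, 0.1315]
tool_rot: [3.118, 0.363, -0.001]
contact_force: [-0.3, -0.5, -1.4]
finger_gap: 0.0192
finger_force: 40.0
```

Emit:
jog_arm(increments=[[0,0,0,0,0,0,10],[0,0,0,-0.9,0,0,10],[0,0,0,-1.8,-0.1,0,10],[0,0,0,-2.7,-0.2,0,10],[0,0,0,-2.7,-0.2,0,10]])

```text
time: 11.08
tcp_pos: [0.5998, -0.0895, 0.1313]
tool_rot: [3.119, 0.363, -0.018]
contact_force: [-11.8, -4.0, 5.7]
finger_gap: 0.0195
finger_force: 40.0
```

Emit:
jog_arm(increments=[[0,0,0,0,0,0,10],[0,0,0,0,0,0,10],[0,0,0,0,0,0,10],[0,0,0,0,0,0,10],[0,0,0,0,0,0,10]])

```text
time: 11.5
tcp_pos: [0.5995, -0.0896, 0.1313]
tool_rot: [3.119, 0.363, -0.019]
contact_force: [-14.0, -4.9, 7.2]
finger_gap: 0.0195
finger_force: 40.0
```

Emit:
jog_arm(increments=[[0,0,0,0.9,0,0,10],[0,0,0,1.8,0.1,0,10],[0,0,0,2.7,0.2,0,10],[0,0,0,2.7,0.2,0,10],[0,0,0,2.7,0.2,0,10]])

```text
time: 11.92
tcp_pos: [0.5987, -0.0897, 0.1311]
tool_rot: [3.119, 0.363, -0.032]
contact_force: [-21.0, -5.9, 13.3]
finger_gap: 0.0193
finger_force: 40.0
```

Run:
```python
from h import *
s=manip.read_state();print(s["tcp_pos"],s["contact_force"],s["ft_torque"],s["finger_force"],s["tool_rot"])
```

```text
[ 0.59870389 -0.08965792  0.13114809] [-20.98733756  -5.89014884  13.26154877] [-1.18264754  4.02575229  0.04727023] 40.00406165141612 [ 3.11909339  0.36336092 -0.03214294]
```

Run:
```python
from h import *
import cv2
s=manip.read_state()
im=manip.capture("wrist");im=cv2.resize(im[120:300,130:390],None,fx=3,fy=3);cv2.imwrite("pics/w4.png",im[:,:,::-1])
np.save("s4.npy",np.r_[s["tcp_pos"],s["tool_rot"]])
```

```text
(no output)
```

View pics/w4.png

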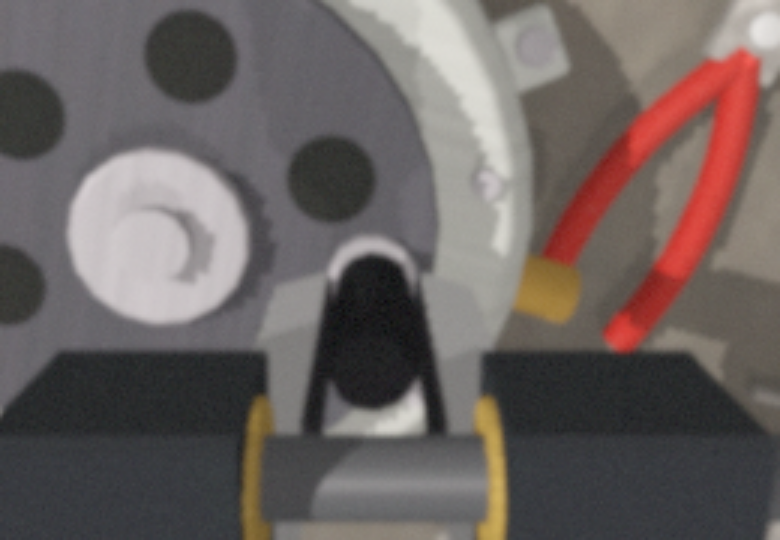

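The handle is still held, its top disc at about (373,366), some 14 px lower than before; foot ring at (373,284) and hub at (158,236).

Run:
```python
from h import *
a=np.load("s4.npy");s=dict(tcp_pos=a[:3],tool_rot=a[3:])
f=lambda u,v,z:ray("wrist",130+u/3,120+v/3,z,s)
h=f(158,236,.099);g=f(373,365,.148);b=f(373,287,.09)
Rt=R.from_rotvec(s["tool_rot"]).as_matrix()
for n,q in(("h",h),("g",g),("foot",b)): print(n,q,1000*Rt.T@(q-s["tcp_pos"]))
for q in(g,b):print(np.arctan2(*(q-h)[1::-1]),np.linalg.norm((q-h)[:2]))
```

```text
h [ 0.59768487 -0.03357552  0.099     ] [ 12.55643013 -54.77839336  31.95993438]
g [ 0.59793357 -0.09003286  0.148     ] [ -1.18076187   0.16869529 -16.831461  ]
foot [ 0.59375888 -0.0909647   0.09      ] [-4.26936636  0.18187685 41.24397933]
-1.5663911692049237 0.056457889249640944
-1.6390998444300957 0.05752331892069733
```

Emit:
jog_arm(increments=[[0,0,0,0,0,0,10],[0,0,0,0,0,0,10],[0,0,0,1,0.2,0,10],[0,0,0,2,0.4,0,10],[0,0,0,3,0.6,0,10]], newtons=60)

```text
time: 12.38
tcp_pos: [0.6031, -0.0893, 0.1312]
tool_rot: [3.119, 0.363, -0.026]
contact_force: [-16.7, -5.6, 8.7]
finger_gap: 0.0191
finger_force: 60.0
```

Run:
```python
from h import *
s=manip.read_state();print(s["tcp_pos"],s["contact_force"],s["ft_torque"],s["finger_force"],s["tool_rot"])
```

```text
[ 0.60314276 -0.08932109  0.13119077] [-16.6659429   -5.59209981   8.67046248] [-0.92755491  3.13852819  0.02955643] 60.00313490163535 [ 3.11931071  0.36285441 -0.02636126]
```

Emit:
jog_arm(increments=[[0,0,0,0.9,0.1,0,10],[0,0,0,1.8,0.2,0,10],[0,0,0,2.7,0.2,0,10],[0,0,0,2.7,0.2,0,10],[0,0,0,2.7,0.2,0,10]])

```text
time: 12.8
tcp_pos: [0.6145, -0.0864, 0.1315]
tool_rot: [-3.121, -0.363, -0.006]
contact_force: [4.6, 1.2, -3.8]
finger_gap: 0.0188
finger_force: 60.0
```

Emit:
jog_arm(increments=[[0,0,0,-0.7,0,0,10],[0,0,0,-1.4,0,0,10],[0,0,0,-2.0,0,0,10],[0,0,0,-2.0,0,0,10],[0,0,0,-2.0,0,0,10]])

```text
time: 13.22
tcp_pos: [0.6134, -0.0866, 0.1317]
tool_rot: [-3.12, -0.363, -0.009]
contact_force: [7.7, 1.0, -5.4]
finger_gap: 0.0191
finger_force: 60.0
```

Emit:
jog_arm(increments=[[0,0,0,0,0,0,10],[0,0,0,0,0,0,10],[0,0,0,0,0,0,10],[0,0,0,0,0,0,10],[0,0,0,0,0,0,10]])

```text
time: 13.63
tcp_pos: [0.6135, -0.0865, 0.1317]
tool_rot: [-3.12, -0.363, -0.009]
contact_force: [8.0, 1.8, -5.7]
finger_gap: 0.0188
finger_force: 60.0
```

Emit:
jog_arm(increments=[[0,0,0,-0.5,0,0,10],[0,0,0,-1.0,0,0,10],[0,0,0,-1.0,0,0,10],[0,0,0,-1.0,0,0,10],[0,0,0,-1.0,0,0,10]])

```text
time: 14.05
tcp_pos: [0.6132, -0.0866, 0.1317]
tool_rot: [-3.12, -0.363, -0.012]
contact_force: [9.4, 2.6, -6.9]
finger_gap: 0.0191
finger_force: 60.0
```

Emit:
jog_arm(increments=[[0,0,0,-0.5,0,0,10],[0,0,0,-1.0,0,0,10],[0,0,0,-1.0,0,0,10],[0,0,0,-1.0,0,0,10],[0,0,0,-1.0,0,0,10]])

```text
time: 14.47
tcp_pos: [0.6104, -0.0876, 0.1316]
tool_rot: [3.12, 0.364, 0.004]
contact_force: [4.8, -0.4, -4.9]
finger_gap: 0.0192
finger_force: 60.0
```

Emit:
jog_arm(increments=[[0,0,0,-0.5,0,0,10],[0,0,0,-0.5,0,0,10],[0,0,0,-0.5,0,0,10],[0,0,0,-0.5,0,0,10],[0,0,0,-0.5,0,0,10]])

```text
time: 14.88
tcp_pos: [0.6086, -0.088, 0.1315]
tool_rot: [3.12, 0.363, -0.0]
contact_force: [3.9, -2.3, -3.3]
finger_gap: 0.0193
finger_force: 60.0
```

Emit:
jog_arm(increments=[[0,0,0,0,0,0,10],[0,0,0,0,0,0,10],[0,0,0,0,0,0,10],[0,0,0,0,0,0,10],[0,0,0,0,0,0,10]])

```text
time: 15.3
tcp_pos: [0.6081, -0.0881, 0.1315]
tool_rot: [3.12, 0.363, -0.002]
contact_force: [1.7, -2.9, -1.6]
finger_gap: 0.0188
finger_force: 60.0
```

Emit:
jog_arm(increments=[[0,0,0,-0.5,0,0,10],[0,0,0,-0.5,0,0,10],[0,0,0,-0.5,0,0,10],[0,0,0,-0.5,0,0,10],[0,0,0,-0.5,0,0,10]])

```text
time: 15.72
tcp_pos: [0.6079, -0.0882, 0.1315]
tool_rot: [3.12, 0.363, -0.001]
contact_force: [0.7, -3.6, -0.4]
finger_gap: 0.019
finger_force: 60.0
```

Emit:
jog_arm(increments=[[0,0,0,-0.4,0.2,0,10],[0,0,0,-0.8,0.4,0,10],[0,0,0,-1.2,0.6,0,10],[0,0,0,-1.5,0.8,0,10],[0,0,0,-1.5,0.8,0,10]])

```text
time: 16.13
tcp_pos: [0.6063, -0.0887, 0.1314]
tool_rot: [-3.12, -0.364, 0.002]
contact_force: [0.0, -3.7, -0.5]
finger_gap: 0.0187
finger_force: 60.0
```

Emit:
jog_arm(increments=[[0,0,0,0,0,0,10],[0,0,0,0,0,0,10],[0,0,0,0,0,0,10],[0,0,0,0,0,0,10],[0,0,0,0,0,0,10]])

```text
time: 16.55
tcp_pos: [0.6034, -0.0893, 0.1313]
tool_rot: [-3.12, -0.364, 0.013]
contact_force: [-9.6, -3.6, 5.8]
finger_gap: 0.0187
finger_force: 60.0
```

Emit:
jog_arm(increments=[[0,0,0,1,0,0,10],[0,0,0,2,0,0,10],[0,0,0,2,0,0,10],[0,0,0,2,0,0,10],[0,0,0,2,0,0,10]])

```text
time: 16.97
tcp_pos: [0.6061, -0.0888, 0.1314]
tool_rot: [-3.12, -0.363, 0.009]
contact_force: [-3.8, -1.1, 2.1]
finger_gap: 0.019
finger_force: 60.0
```

Run:
```python
from h import *
s=manip.read_state();print(s["qpos"],s["tcp_pos"],s["contact_force"],s["ft_torque"])
```

```text
[-0.28567984  0.3699493   1.52363048 -0.00188167  1.25381103  1.05404137] [ 0.6061054  -0.08879127  0.13137114] [-3.83770478 -1.08754078  2.08152845] [-0.42348752  0.63788537  0.02297161]
```

Emit:
jog_arm(increments=[[0,0,-0.1,0.5,0,0,10],[0,0,-0.2,0.5,0,0,10],[0,0,-0.3,0.5,0,0,10],[0,0,-0.4,0.5,0,0,10],[0,0,-0.5,0.5,0,0,10]])

```text
time: 17.38
tcp_pos: [0.6116, -0.0873, 0.1316]
tool_rot: [2.931, 1.131, 0.01]
contact_force: [6.7, 0.9, -4.9]
finger_gap: 0.0189
finger_force: 60.0
```

Emit:
jog_arm(increments=[[0,0,-0.1,0,0,0,10],[0,0,-0.2,0,0,0,10],[0,0,-0.3,0,0,0,10],[0,0,-0.4,0,0,0,10],[0,0,-0.5,0,0,0,10]])

```text
time: 17.8
tcp_pos: [0.612, -0.0871, 0.1316]
tool_rot: [2.558, 1.82, 0.01]
contact_force: [7.3, 0.5, -4.7]
finger_gap: 0.019
finger_force: 60.0
```

Emit:
jog_arm(increments=[[0,0,-0.1,0,0,0,10],[0,0,-0.2,0,0,0,10],[0,0,-0.3,0,0,0,10],[0,0,-0.4,0,0,0,10],[0,0,-0.5,0,0,0,10]])

```text
time: 18.22
tcp_pos: [0.612, -0.0871, 0.1316]
tool_rot: [2.027, 2.395, 0.009]
contact_force: [7.0, 1.3, -5.1]
finger_gap: 0.0192
finger_force: 60.0
```

Run:
```python
from h import *
import cv2
s=manip.read_state();print(s["qpos"],s["tcp_pos"],s["tool_rot"],s["contact_force"],s["ft_torque"])
print(R.from_rotvec(s["tool_rot"]).as_matrix().round(3))
im=manip.capture("wrist");im=cv2.resize(im[100:300,130:390],None,fx=3,fy=3);cv2.imwrite("pics/w5.png",im[:,:,::-1])
```

```text
[-0.28329782  0.37286948  1.51913037  0.00417288  1.24387725 -0.45050086] [ 0.61202991 -0.08705116  0.13159252] [2.02743238 2.39506504 0.00931516] [ 7.02315788  1.29949552 -5.10514678] [ 0.14350803 -1.53297982  0.02786953]
[[-0.165  0.986  0.007]
 [ 0.986  0.165  0.002]
 [ 0.001  0.007 -1.   ]]
```

View pics/w5.png

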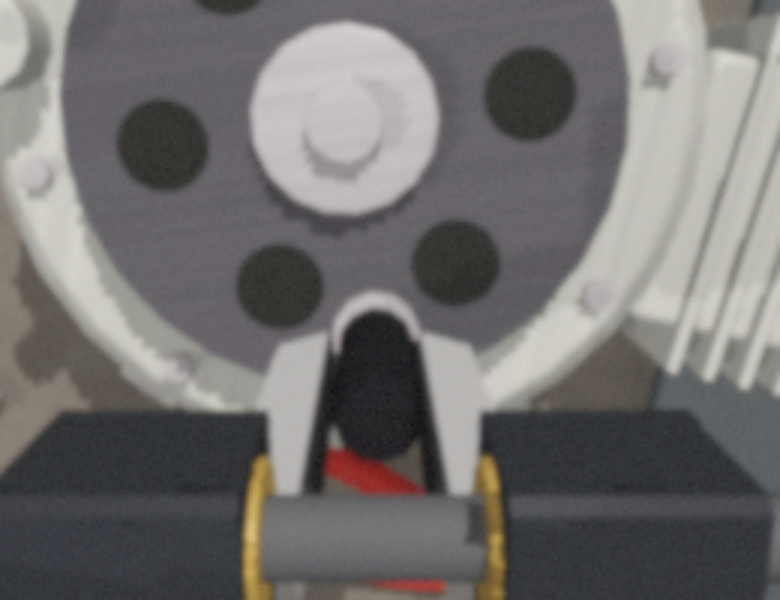

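Well-gripped now, with the closing axis tangential: handle top at (375,415), hub at (345,120). I'll step finely.

Emit:
jog_arm(increments=[[0,0,0,0,-0.5,0,10],[0,0,0,0,-1,0,10],[0,0,0,0,-1,0,10],[0,0,0,0,-1,0,10],[0,0,0,0,-1,0,10]])

```text
time: 18.68
tcp_pos: [0.6117, -0.0871, 0.1316]
tool_rot: [2.033, 2.389, 0.011]
contact_force: [8.6, 1.5, -6.2]
finger_gap: 0.019
finger_force: 60.0
```

Emit:
jog_arm(increments=[[0,0,0,0,-0.5,0,10],[0,0,0,0,-1,0,10],[0,0,0,0,-1,0,10],[0,0,0,0,-1,0,10],[0,0,0,0,-1,0,10]])

```text
time: 19.1
tcp_pos: [0.6113, -0.0872, 0.1317]
tool_rot: [2.032, 2.388, 0.013]
contact_force: [9.9, 1.6, -6.8]
finger_gap: 0.019
finger_force: 60.0
```

Emit:
jog_arm(increments=[[0,0,0,0,-0.5,0,10],[0,0,0,0,-1,0,10],[0,0,0,0,-1,0,10],[0,0,0,0,-1,0,10],[0,0,0,0,-1,0,10]])

```text
time: 19.52
tcp_pos: [0.606, -0.0887, 0.1314]
tool_rot: [-2.035, -2.392, 0.001]
contact_force: [-1.7, -1.8, 0.6]
finger_gap: 0.0192
finger_force: 60.0
```

Emit:
jog_arm(increments=[[0,0,0,0,0,0,10],[0,0,0,0,0,0,10],[0,0,0,0,0,0,10],[0,0,0,0,0,0,10],[0,0,0,0,0,0,10]])

```text
time: 19.93
tcp_pos: [0.6004, -0.0896, 0.1312]
tool_rot: [-2.029, -2.385, 0.015]
contact_force: [-14.4, -3.6, 9.4]
finger_gap: 0.0188
finger_force: 60.0
```

Emit:
jog_arm(increments=[[0,0,0,0,-0.5,0,10],[0,0,0,0,-1,0,10],[0,0,0,0,-1.5,0,10],[0,0,0,0,-2,0,10],[0,0,0,0,-2,0,10]])

```text
time: 20.35
tcp_pos: [0.5991, -0.0897, 0.1312]
tool_rot: [-2.03, -2.386, 0.013]
contact_force: [-13.0, -2.9, 7.7]
finger_gap: 0.0186
finger_force: 60.0
```

Emit:
jog_arm(increments=[[0,0,0,0,-0.8,0,10],[0,0,0,0,-1.6,0,10],[0,0,0,0,-2.4,0,10],[0,0,0,0,-3,0,10],[0,0,0,0,-3,0,10]])

```text
time: 20.77
tcp_pos: [0.598, -0.0897, 0.1313]
tool_rot: [-2.032, -2.388, 0.007]
contact_force: [-6.9, -1.7, 5.4]
finger_gap: 0.0189
finger_force: 60.0
```

Emit:
jog_arm(increments=[[0,0,0,0,-0.8,0,10],[0,0,0,0,-1.6,0,10],[0,0,0,0,-2.4,0,10],[0,0,0,0,-3,0,10],[0,0,0,0,-3,0,10]])

```text
time: 21.18
tcp_pos: [0.5947, -0.0899, 0.1313]
tool_rot: [-2.031, -2.387, 0.008]
contact_force: [-8.9, -0.5, 6.4]
finger_gap: 0.0191
finger_force: 60.0
```

Emit:
jog_arm(increments=[[0,0,0,0.4,-0.8,0,10],[0,0,0,0.8,-1.6,0,10],[0,0,0,1.2,-2.4,0,10],[0,0,0,1.5,-3,0,10],[0,0,0,1.5,-3,0,10]])

```text
time: 21.6
tcp_pos: [0.5919, -0.0896, 0.1312]
tool_rot: [-2.032, -2.389, 0.008]
contact_force: [-8.8, -2.9, 6.8]
finger_gap: 0.0193
finger_force: 60.0
```

Emit:
jog_arm(increments=[[0,0,0,0.2,-0.8,0,10],[0,0,0,0.4,-1.6,0,10],[0,0,0,0.6,-2.4,0,10],[0,0,0,0.8,-3,0,10],[0,0,0,0.8,-3,0,10]])

```text
time: 22.02
tcp_pos: [0.5895, -0.0893, 0.1314]
tool_rot: [-2.033, -2.39, 0.007]
contact_force: [-6.4, -2.0, 5.5]
finger_gap: 0.0189
finger_force: 60.0
```

Emit:
jog_arm(increments=[[0,0,0,-0.2,0.8,0,20],[0,0,0,-0.4,1.6,0,20],[0,0,0,-0.6,2.4,0,20],[0,0,0,-0.8,3,0,20],[0,0,0,-0.8,3,0,20]])

```text
time: 22.43
tcp_pos: [0.5923, -0.0892, 0.1312]
tool_rot: [-2.032, -2.389, 0.007]
contact_force: [-6.9, -1.5, 5.4]
finger_gap: 0.02
finger_force: 3.6
```

Emit:
jog_arm(increments=[[0,0,0,-0.4,0.8,0,20],[0,0,0,-0.8,1.6,0,20],[0,0,0,-1.1,2.4,0,20],[0,0,0,-1.3,3,0,20],[0,0,0,-1.3,3,0,20]])

```text
time: 22.85
tcp_pos: [0.5937, -0.0901, 0.1311]
tool_rot: [-2.03, -2.386, 0.011]
contact_force: [-11.3, -1.3, 9.0]
finger_gap: 0.02
finger_force: 5.8
```

Emit:
jog_arm(increments=[[0,0,0,0,0.8,0,20],[0,0,0,0,1.6,0,20],[0,0,0,0,2.4,0,20],[0,0,0,0,3,0,20],[0,0,0,0,3,0,20]])

```text
time: 23.27
tcp_pos: [0.5962, -0.0899, 0.1311]
tool_rot: [-2.029, -2.386, 0.013]
contact_force: [-12.8, -3.1, 9.5]
finger_gap: 0.0202
finger_force: 6.5
```

Emit:
jog_arm(increments=[[0,0,0,0,0.6,0,20],[0,0,0,0,1.2,0,20],[0,0,0,0,1.8,0,20],[0,0,0,0,2,0,20],[0,0,0,0,2,0,20]])

```text
time: 23.68
tcp_pos: [0.5965, -0.0898, 0.131]
tool_rot: [-2.028, -2.384, 0.017]
contact_force: [-16.6, -2.8, 11.6]
finger_gap: 0.0199
finger_force: 8.4
```

Emit:
jog_arm(increments=[[0,0,0,0,0.6,0,20],[0,0,0,0,1.2,0,20],[0,0,0,0,1.8,0,20],[0,0,0,0,2,0,20],[0,0,0,0,2,0,20]])

```text
time: 24.1
tcp_pos: [0.5972, -0.0897, 0.131]
tool_rot: [-2.026, -2.382, 0.021]
contact_force: [-19.8, -3.4, 13.7]
finger_gap: 0.0198
finger_force: 10.1
```

Emit:
jog_arm(increments=[[0,0,0,0,0.5,0,20],[0,0,0,0,1,0,20],[0,0,0,0,1,0,20],[0,0,0,0,1,0,20],[0,0,0,0,1,0,20]])

```text
time: 24.52
tcp_pos: [0.5991, -0.0894, 0.1309]
tool_rot: [-2.027, -2.383, 0.018]
contact_force: [-17.4, -3.9, 11.3]
finger_gap: 0.0206
finger_force: 8.7
```

Emit:
jog_arm(increments=[[0,0,0,0,0.5,0,20],[0,0,0,0,1,0,20],[0,0,0,0,1,0,20],[0,0,0,0,1,0,20],[0,0,0,0,1,0,20]])

```text
time: 24.93
tcp_pos: [0.5995, -0.0893, 0.1308]
tool_rot: [-2.027, -2.383, 0.019]
contact_force: [-18.3, -3.5, 12.3]
finger_gap: 0.0203
finger_force: 9.4
```

Emit:
jog_arm(increments=[[0,0,0,0,0.5,0,20],[0,0,0,0,1,0,20],[0,0,0,0,1,0,20],[0,0,0,0,1,0,20],[0,0,0,0,1,0,20]])

```text
time: 25.35
tcp_pos: [0.5998, -0.0892, 0.1308]
tool_rot: [-2.026, -2.382, 0.021]
contact_force: [-19.4, -4.1, 12.7]
finger_gap: 0.0201
finger_force: 10.3
```

Emit:
jog_arm(increments=[[0,0,0,0,0.5,0,20],[0,0,0,0,0.5,0,20],[0,0,0,0,0.5,0,20],[0,0,0,0,0.5,0,20],[0,0,0,0,0.5,0,20]])

```text
time: 25.77
tcp_pos: [0.6, -0.0892, 0.1308]
tool_rot: [-2.025, -2.381, 0.022]
contact_force: [-20.7, -3.6, 13.9]
finger_gap: 0.0199
finger_force: 10.6
```

Emit:
jog_arm(increments=[[0,0,0,0,0.5,0,20],[0,0,0,0,0.5,0,20],[0,0,0,0,0.5,0,20],[0,0,0,0,0.5,0,20],[0,0,0,0,0.5,0,20]])

```text
time: 26.18
tcp_pos: [0.6002, -0.0892, 0.1308]
tool_rot: [-2.025, -2.381, 0.023]
contact_force: [-21.5, -3.8, 13.5]
finger_gap: 0.0202
finger_force: 11.1
```

Emit:
jog_arm(increments=[[0,0,0,0,0.5,0,20],[0,0,0,0,0.5,0,20],[0,0,0,0,0.5,0,20],[0,0,0,0,0.5,0,20],[0,0,0,0,0.5,0,20]])

```text
time: 26.6
tcp_pos: [0.6003, -0.0891, 0.1308]
tool_rot: [-2.025, -2.38, 0.024]
contact_force: [-21.5, -3.6, 15.1]
finger_gap: 0.0205
finger_force: 11.5
```

Emit:
jog_arm(increments=[[0,0,0,0,0.5,0,20],[0,0,0,0,0.5,0,20],[0,0,0,0,0.5,0,20],[0,0,0,0,0.5,0,20],[0,0,0,0,0.5,0,20]])

```text
time: 27.02
tcp_pos: [0.6005, -0.0891, 0.1307]
tool_rot: [-2.024, -2.38, 0.025]
contact_force: [-22.7, -5.1, 15.1]
finger_gap: 0.0203
finger_force: 11.9
```

Emit:
jog_arm(increments=[[0,0,0,0,0.5,0,20],[0,0,0,0,1,0,20],[0,0,0,0,1,0,20],[0,0,0,0,1,0,20],[0,0,0,0,1,0,20]])

```text
time: 27.43
tcp_pos: [0.6008, -0.089, 0.1307]
tool_rot: [-2.023, -2.379, 0.026]
contact_force: [-24.8, -4.7, 15.0]
finger_gap: 0.0205
finger_force: 12.7
```

Run:
```python
from h import *
import cv2
s=manip.read_state();print(s["qpos"],s["tcp_pos"],s["tool_rot"],s["contact_force"],s["ft_torque"])
im=manip.capture("wrist");im=cv2.resize(im[100:300,130:390],None,fx=3,fy=3);cv2.imwrite("pics/w6.png",im[:,:,::-1])
```

```text
[-0.28514252  0.37230539  1.52213122 -0.00831108  1.27066475 -0.44381289] [ 0.60077271 -0.08899     0.13069686] [-2.02347183 -2.37913887  0.02627646] [-24.84737826  -4.69864928  15.01956285] [-0.98095102  4.72366427 -0.01239093]
```

View pics/w6.png

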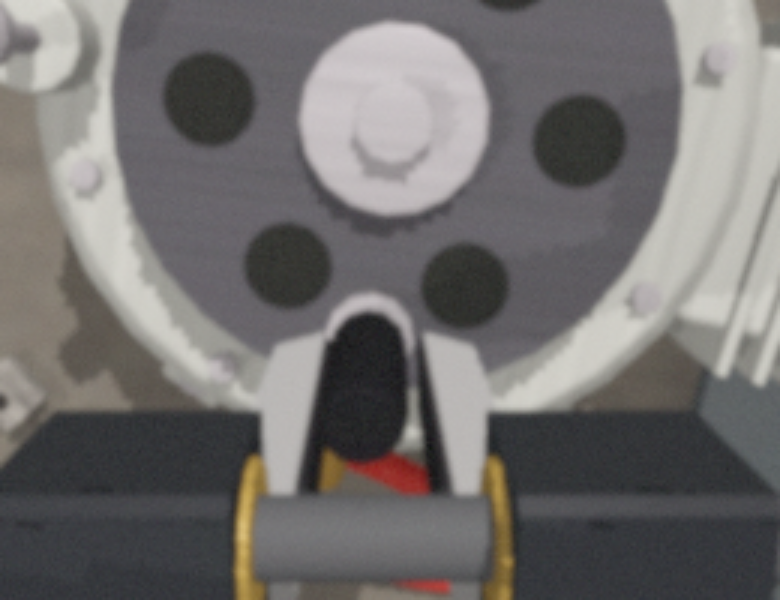

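The handle leans on the forward (left) finger at (365,385), with the hub at (395,120); the wheel is just beyond and pulling on. I'll regrip and ease it back.

Emit:
jog_arm(increments=[[0,0,0,0,0,0,10],[0,0,0,0,0,0,10],[0,0,0,0,0,0,10],[0,0,0,0,0.5,0,10],[0,0,0,0,0.5,0,10]], newtons=60)

```text
time: 27.9
tcp_pos: [0.6007, -0.089, 0.1307]
tool_rot: [-2.023, -2.378, 0.028]
contact_force: [-25.9, -4.0, 17.3]
finger_gap: 0.0188
finger_force: 60.0
```

Emit:
jog_arm(increments=[[0,0,0,0,0.5,0,10],[0,0,0,0,1,0,10],[0,0,0,0,1,0,10],[0,0,0,0,1,0,10],[0,0,0,0,1,0,10]])

```text
time: 28.32
tcp_pos: [0.601, -0.089, 0.1307]
tool_rot: [-2.022, -2.378, 0.03]
contact_force: [-27.9, -5.3, 19.3]
finger_gap: 0.0189
finger_force: 60.0
```

Emit:
jog_arm(increments=[[0,0,0,0,0,0,10],[0,0,0,0,0,0,10],[0,0,0,0,0,0,10],[0,0,0,0,0,0,10],[0,0,0,0,0,0,10]])

```text
time: 28.73
tcp_pos: [0.601, -0.089, 0.1307]
tool_rot: [-2.022, -2.378, 0.03]
contact_force: [-28.1, -4.7, 18.3]
finger_gap: 0.0189
finger_force: 60.0
```

Emit:
jog_arm(increments=[[0,0,0,-0.5,0.5,0,10],[0,0,0,-1,1,0,10],[0,0,0,-1.5,1,0,10],[0,0,0,-1.5,1,0,10],[0,0,0,-1.5,1,0,10]])

```text
time: 29.15
tcp_pos: [0.6014, -0.0893, 0.1306]
tool_rot: [-2.02, -2.375, 0.029]
contact_force: [-28.6, -3.5, 20.1]
finger_gap: 0.0189
finger_force: 60.0
```

Emit:
jog_arm(increments=[[0,0,0,0,0.5,0,10],[0,0,0,0,1,0,10],[0,0,0,0,1,0,10],[0,0,0,0,1,0,10],[0,0,0,0,1,0,10]])

```text
time: 29.57
tcp_pos: [0.6017, -0.0893, 0.1306]
tool_rot: [-2.019, -2.375, 0.031]
contact_force: [-30.5, -4.4, 21.2]
finger_gap: 0.0192
finger_force: 60.0
```

Run:
```python
from h import *
def go(p,r,h,g,b):
    s=dict(tcp_pos=np.array(p),tool_rot=np.array(r))
    f=lambda q,z:ray("wrist",130+q[0]/3,100+q[1]/3,z,s)
    h=f(h,.099);g=f(g,.148);b=f(b,.09)
    Rt=R.from_rotvec(r).as_matrix()
    print(h,g,b,[round(np.arctan2(*(q-h)[1::-1]),3) for q in(g,b)],(1000*Rt.T@(g-p)).round(1),(1000*Rt.T@(b-p)).round(1))
go([.61203,-.08705,.13159],[2.02743,2.39507,.009315],(345,120),(376,415),(375,333))
go([.60077,-.08899,.1307],[-2.02347,-2.37914,.02628],(395,120),(362,415),(370,333))
s=manip.read_state()
print(s["joint_efforts"],s["qpos"])
```

```text
[ 0.59529135 -0.03163656  0.099     ] [ 0.61154719 -0.08572587  0.148     ] [ 0.61202665 -0.08673573  0.09      ] [np.float64(-1.279), np.float64(-1.276)] [  1.4  -0.1 -16.4] [ 0.3 -0.2 41.6]
[ 0.59528908 -0.03161881  0.099     ] [ 0.59802133 -0.08771092  0.148     ] [ 0.59810812 -0.08876348  0.09      ] [np.float64(-1.522), np.float64(-1.522)] [  1.8  -2.9 -17.2] [ 0.5 -1.6 40.8]
[ 4.86765459e+00 -3.40612578e+01 -3.37167621e+01  3.89705434e+00
 -9.65756625e+00 -2.77203787e-02] [-0.2848325   0.37877446  1.51366086 -0.00887828  1.27949203 -0.44353678]
```

Emit:
jog_arm(increments=[[0,0,0,0.3,-1.5,0,10],[0,0,0,0.6,-3,0,10],[0,0,0,0.8,-4.5,0,10],[0,0,0,0.8,-6,0,10],[0,0,0,0.8,-6,0,10]])

```text
time: 29.98
tcp_pos: [0.5999, -0.0892, 0.1308]
tool_rot: [-2.025, -2.381, 0.02]
contact_force: [-19.8, -2.0, 13.8]
finger_gap: 0.0191
finger_force: 60.0
```

Emit:
jog_arm(increments=[[0,0,0,0.3,-1,0,10],[0,0,0,0.5,-2,0,10],[0,0,0,0.8,-3,0,10],[0,0,0,0.8,-4,0,10],[0,0,0,0.8,-4,0,10]])

```text
time: 30.4
tcp_pos: [0.5985, -0.089, 0.1309]
tool_rot: [-2.028, -2.384, 0.014]
contact_force: [-13.7, -1.8, 9.4]
finger_gap: 0.0188
finger_force: 60.0
```

Emit:
jog_arm(increments=[[0,0,0,0.2,-1,0,10],[0,0,0,0.4,-2,0,10],[0,0,0,0.5,-3,0,10],[0,0,0,0.5,-3,0,10],[0,0,0,0.5,-3,0,10]])

```text
time: 30.82
tcp_pos: [0.5973, -0.089, 0.131]
tool_rot: [-2.03, -2.387, 0.01]
contact_force: [-11.2, -3.0, 9.2]
finger_gap: 0.0189
finger_force: 60.0
```

Emit:
jog_arm(increments=[[0,0,0,0.2,-1,0,10],[0,0,0,0.3,-2,0,10],[0,0,0,0.3,-2,0,10],[0,0,0,0.3,-2,0,10],[0,0,0,0.3,-2,0,10]])

```text
time: 31.23
tcp_pos: [0.5956, -0.089, 0.1311]
tool_rot: [-2.031, -2.387, 0.01]
contact_force: [-11.0, -2.6, 7.3]
finger_gap: 0.0187
finger_force: 60.0
```

Emit:
jog_arm(increments=[[0,0,0,0.2,-1,0,10],[0,0,0,0.3,-2,0,10],[0,0,0,0.3,-2,0,10],[0,0,0,0.3,-2,0,10],[0,0,0,0.3,-2,0,10]])

```text
time: 31.65
tcp_pos: [0.594, -0.0889, 0.1312]
tool_rot: [-2.031, -2.388, 0.008]
contact_force: [-7.8, -3.2, 5.8]
finger_gap: 0.0187
finger_force: 60.0
```

Run:
```python
import numpy as np
hub=np.array([595.5,-31.5]);A=np.array([[-.165,.986],[.986,.165]])
P=lambda th,r=57.6:hub+r*np.array([np.cos(th),np.sin(th)])
th=-1.537;cur=P(th,56.2)
def call(step):
    global th,cur
    rows=[np.round(A@(P(th-step*(i+1))-cur),1) for i in range(5)]
    th-=5*step;cur=cur+A.T@rows[-1]
    print(round(th,2),[x.tolist() for x in rows])
for _ in range(14):call(.068)
print("slow")
for _ in range(6):call(.03)
print('fine',[ (A@(P(-7.27-.017*i)-P(-7.27))).round(1).tolist() for i in range(1,14)])
```

```text
-1.88 [[-0.7, -4.0], [0.2, -7.9], [1.3, -11.6], [2.7, -15.2], [4.4, -18.8]]
-2.22 [[1.9, -3.4], [4.0, -6.7], [6.4, -9.8], [8.9, -12.8], [11.7, -15.6]]
-2.56 [[2.9, -2.6], [6.0, -5.0], [9.3, -7.2], [12.7, -9.1], [16.2, -10.8]]
-2.9 [[3.6, -1.5], [7.3, -2.7], [11.1, -3.7], [15.0, -4.4], [18.9, -4.8]]
-3.24 [[3.9, -0.2], [7.8, -0.1], [11.7, 0.2], [15.6, 0.9], [19.4, 1.7]]
-3.58 [[3.8, 1.2], [7.4, 2.6], [11.0, 4.2], [14.4, 6.1], [17.7, 8.2]]
-3.92 [[3.2, 2.3], [6.2, 4.8], [9.0, 7.6], [11.6, 10.5], [14.0, 13.6]]
-4.26 [[2.2, 3.2], [4.2, 6.6], [5.9, 10.1], [7.4, 13.7], [8.6, 17.4]]
-4.6 [[1.0, 3.8], [1.8, 7.7], [2.2, 11.6], [2.4, 15.5], [2.4, 19.4]]
-4.94 [[-0.4, 3.9], [-1.0, 7.8], [-1.8, 11.6], [-2.9, 15.3], [-4.3, 19.0]]
-5.28 [[-1.6, 3.6], [-3.5, 7.0], [-5.5, 10.4], [-7.8, 13.5], [-10.3, 16.5]]
-5.62 [[-2.8, 2.9], [-5.7, 5.5], [-8.7, 7.9], [-12.0, 10.2], [-15.3, 12.1]]
-5.96 [[-3.5, 1.8], [-7.1, 3.3], [-10.8, 4.6], [-14.6, 5.6], [-18.5, 6.4]]
-6.3 [[-3.9, 0.5], [-7.8, 0.7], [-11.7, 0.7], [-15.6, 0.4], [-19.5, -0.2]]
slow
-6.45 [[-1.7, -0.3], [-3.3, -0.7], [-5.0, -1.2], [-6.7, -1.6], [-8.3, -2.2]]
-6.6 [[-1.6, -0.6], [-3.3, -1.2], [-4.8, -1.9], [-6.4, -2.6], [-8.0, -3.4]]
-6.75 [[-1.5, -0.8], [-3.0, -1.7], [-4.4, -2.6], [-5.9, -3.5], [-7.3, -4.5]]
-6.9 [[-1.4, -1.1], [-2.7, -2.1], [-4.0, -3.3], [-5.3, -4.4], [-6.6, -5.6]]
-7.05 [[-1.2, -1.3], [-2.4, -2.5], [-3.5, -3.8], [-4.6, -5.2], [-5.6, -6.5]]
-7.2 [[-1.1, -1.4], [-2.0, -2.9], [-3.0, -4.3], [-3.8, -5.8], [-4.7, -7.3]]
fine [[-0.4, -0.9], [-0.8, -1.8], [-1.1, -2.7], [-1.5, -3.6], [-1.8, -4.6], [-2.1, -5.5], [-2.4, -6.4], [-2.7, -7.4], [-2.9, -8.3], [-3.2, -9.2], [-3.4, -10.2], [-3.6, -11.1], [-3.8, -12.1]]
```

Emit:
jog_arm(increments=[[0,0,0,-0.7,-4.0,0,10],[0,0,0,0.2,-7.9,0,10],[0,0,0,1.3,-11.6,0,10],[0,0,0,2.7,-15.2,0,10],[0,0,0,4.4,-18.8,0,10]])

```text
time: 32.07
tcp_pos: [0.5785, -0.0867, 0.1312]
tool_rot: [2.035, 2.393, 0.003]
contact_force: [0.5, 2.7, -2.6]
finger_gap: 0.019
finger_force: 60.0
```

Emit:
jog_arm(increments=[[0,0,0,1.9,-3.4,0,10],[0,0,0,4.0,-6.7,0,10],[0,0,0,6.4,-9.8,0,10],[0,0,0,8.9,-12.8,0,10],[0,0,0,11.7,-15.6,0,10]])

```text
time: 32.48
tcp_pos: [0.5617, -0.0785, 0.1313]
tool_rot: [2.035, 2.391, 0.002]
contact_force: [4.2, 1.5, -4.5]
finger_gap: 0.0188
finger_force: 60.0
```

Emit:
jog_arm(increments=[[0,0,0,2.9,-2.6,0,10],[0,0,0,6.0,-5.0,0,10],[0,0,0,9.3,-7.2,0,10],[0,0,0,12.7,-9.1,0,10],[0,0,0,16.2,-10.8,0,10]])

```text
time: 32.9
tcp_pos: [0.5478, -0.0643, 0.1314]
tool_rot: [2.035, 2.392, -0.001]
contact_force: [5.0, 0.9, -6.9]
finger_gap: 0.0191
finger_force: 60.0
```

Emit:
jog_arm(increments=[[0,0,0,3.6,-1.5,0,10],[0,0,0,7.3,-2.7,0,10],[0,0,0,11.1,-3.7,0,10],[0,0,0,15.0,-4.4,0,10],[0,0,0,18.9,-4.8,0,10]])

```text
time: 33.32
tcp_pos: [0.542, -0.0527, 0.1316]
tool_rot: [2.025, 2.384, -0.012]
contact_force: [10.2, -23.3, -15.9]
finger_gap: 0.0188
finger_force: 60.0
```

Emit:
jog_arm(increments=[[0,0,0,-2,1,0,10],[0,0,0,-4,1.5,0,10],[0,0,0,-4,1.5,0,10],[0,0,0,-4,1.5,0,10],[0,0,0,-4,1.5,0,10]])

```text
time: 33.73
tcp_pos: [0.5424, -0.0539, 0.1314]
tool_rot: [2.032, 2.389, -0.009]
contact_force: [3.6, -9.4, -8.7]
finger_gap: 0.0188
finger_force: 60.0
```

Emit:
jog_arm(increments=[[0,0,0,2,-0.7,0,10],[0,0,0,4,-1.5,0,10],[0,0,0,4,-1.5,0,10],[0,0,0,4,-1.5,0,10],[0,0,0,4,-1.5,0,10]])

```text
time: 34.15
tcp_pos: [0.5421, -0.0532, 0.1315]
tool_rot: [2.028, 2.384, -0.011]
contact_force: [8.2, -16.6, -13.7]
finger_gap: 0.0185
finger_force: 60.0
```

Emit:
jog_arm(increments=[[0,0,0,-3.9,0.4,0,10],[0,0,0,-7.8,1.1,0,10],[0,0,0,-11.6,2.1,0,10],[0,0,0,-15.3,3.3,0,10],[0,0,0,-18.9,4.8,0,10]])

```text
time: 34.57
tcp_pos: [0.5472, -0.0634, 0.1313]
tool_rot: [-2.033, -2.391, 0.0]
contact_force: [1.2, 4.0, -5.1]
finger_gap: 0.0187
finger_force: 60.0
```

Emit:
jog_arm(increments=[[0,0,0,-3.5,1.7,0,10],[0,0,0,-6.9,3.6,0,10],[0,0,0,-10.2,5.8,0,10],[0,0,0,-13.3,8.2,0,10],[0,0,0,-16.2,10.8,0,10]])

```text
time: 34.98
tcp_pos: [0.5612, -0.0782, 0.1312]
tool_rot: [-2.035, -2.392, -0.0]
contact_force: [0.1, 5.6, -3.9]
finger_gap: 0.0189
finger_force: 60.0
```

Emit:
jog_arm(increments=[[0,0,0,-2.8,2.8,0,10],[0,0,0,-5.3,5.8,0,10],[0,0,0,-7.7,8.9,0,10],[0,0,0,-9.8,12.2,0,10],[0,0,0,-11.7,15.6,0,10]])

```text
time: 35.4
tcp_pos: [0.5753, -0.0859, 0.1311]
tool_rot: [-2.029, -2.386, 0.005]
contact_force: [-8.0, 7.5, 2.9]
finger_gap: 0.0189
finger_force: 60.0
```

Emit:
jog_arm(increments=[[0,0,0,-1.7,3.6,0,10],[0,0,0,-3.1,7.2,0,10],[0,0,0,-4.2,10.9,0,10],[0,0,0,-5.1,14.8,0,10],[0,0,0,-5.1,18.8,0,10]])

```text
time: 35.82
tcp_pos: [0.592, -0.0892, 0.131]
tool_rot: [-2.027, -2.384, 0.014]
contact_force: [-12.5, 1.4, 8.0]
finger_gap: 0.0191
finger_force: 60.0
```

Emit:
jog_arm(increments=[[0,0,0,0,2,0,10],[0,0,0,0,4,0,10],[0,0,0,0,6,0,10],[0,0,0,0,6,0,10],[0,0,0,0,6,0,10]])

```text
time: 36.23
tcp_pos: [0.5995, -0.0892, 0.1311]
tool_rot: [-2.03, -2.387, 0.012]
contact_force: [-8.7, 1.1, 3.6]
finger_gap: 0.0187
finger_force: 60.0
```

Emit:
jog_arm(increments=[[0,0,0,0,0.6,0,10],[0,0,0,0,1.2,0,10],[0,0,0,0,1.8,0,10],[0,0,0,0,2.4,0,10],[0,0,0,0,3,0,10]])

```text
time: 36.65
tcp_pos: [0.6008, -0.0891, 0.131]
tool_rot: [-2.028, -2.385, 0.017]
contact_force: [-15.4, 1.3, 6.4]
finger_gap: 0.019
finger_force: 60.0
```

Emit:
jog_arm(increments=[[0,0,0,0,0.5,0,10],[0,0,0,0,1,0,10],[0,0,0,0,1.5,0,10],[0,0,0,0,2,0,10],[0,0,0,0,2,0,10]])

```text
time: 37.07
tcp_pos: [0.6031, -0.0888, 0.1311]
tool_rot: [-2.029, -2.386, 0.015]
contact_force: [-11.3, 3.3, 3.2]
finger_gap: 0.0193
finger_force: 60.0
```

Emit:
jog_arm(increments=[[0,0,0,0,0.5,0,10],[0,0,0,0,1,0,10],[0,0,0,0,1,0,10],[0,0,0,0,1,0,10],[0,0,0,0,1,0,10]])

```text
time: 37.48
tcp_pos: [0.6098, -0.0873, 0.1313]
tool_rot: [-2.036, -2.392, -0.001]
contact_force: [2.9, 5.0, -4.1]
finger_gap: 0.0189
finger_force: 60.0
```

Emit:
jog_arm(increments=[[0,0,0,0,0,0,10],[0,0,0,0,0,0,10],[0,0,0,0,0,0,10],[0,0,0,0,0,0,10],[0,0,0,0,0,0,10]])

```text
time: 37.9
tcp_pos: [0.6119, -0.0867, 0.1314]
tool_rot: [2.034, 2.391, 0.007]
contact_force: [4.8, 5.3, -6.2]
finger_gap: 0.0192
finger_force: 60.0
```

Emit:
jog_arm(increments=[[0,0,0,0.5,-1.5,0,10],[0,0,0,1,-3,0,10],[0,0,0,1.5,-3.2,0,10],[0,0,0,1.5,-2.4,0,10],[0,0,0,1.5,-1.5,0,10]])

```text
time: 38.32
tcp_pos: [0.608, -0.0874, 0.1314]
tool_rot: [2.035, 2.392, -0.003]
contact_force: [0.3, -0.3, -4.3]
finger_gap: 0.0188
finger_force: 60.0
```

Emit:
jog_arm(increments=[[0,0,0,0,0,0,44],[0,0,0,0,0,0,44],[0,0,0,0,0,0,44],[0,0,0,0,0,0,44],[0,0,0,0,0,0,44]])

```text
time: 38.73
tcp_pos: [0.6083, -0.0867, 0.1321]
tool_rot: [2.035, 2.392, 0.0]
contact_force: [-0.4, 0.3, -0.4]
finger_gap: 0.0433
finger_force: 0.0
```

Emit:
jog_arm(increments=[[0,0,0,0,0,-12,44],[0,0,0,0,0,-24,44],[0,0,0,0,0,-36,44],[0,0,0,0,0,-50,44],[0,0,0,0,0,-50,44]])

```text
time: 39.15
tcp_pos: [0.6108, -0.0871, 0.1868]
tool_rot: [2.03, 2.387, 0.006]
contact_force: [1.2, -0.8, -0.0]
finger_gap: 0.0444
finger_force: 0.0
```

Emit:
jog_arm(increments=[[0,0,0,20,-25,0,30],[0,0,0,40,-50,0,10],[0,0,0,60,-75,0,0],[0,0,0,79,-98,0,0],[0,0,0,79,-98,0,0]], newtons=15)

```text
time: 39.57
tcp_pos: [0.4935, -0.0214, 0.1805]
tool_rot: [-2.03, -2.391, 0.003]
contact_force: [0.3, 0.6, 0.1]
finger_gap: 0.0143
finger_force: 0.0
```

Emit:
jog_arm(increments=[[0,0,0,0,0,0,0],[0,0,0,0,0,0,0],[0,0,0,0,0,0,0],[0,0,0,0,0,0,0],[0,0,0,0,0,0,0]])

```text
time: 39.98
tcp_pos: [0.4995, -0.0247, 0.1816]
tool_rot: [2.036, 2.392, 0.0]
contact_force: [-0.4, 1.4, -0.1]
finger_gap: 0.0006
finger_force: 0.0
```

Run:
```python
from h import *
import cv2
s=manip.read_state();print(s["tcp_pos"],s["tool_rot"],s["contact_force"],s["finger_gap"])
im=manip.capture("top");im=cv2.resize(im[140:260,205:345],None,fx=4.28,fy=4.28,interpolation=cv2.INTER_CUBIC)
im2=manip.capture("wrist")
im2=cv2.resize(im2[60:384,100:400],None,fx=1.6,fy=1.6)
a=np.zeros((520,600,3),np.uint8)
a[:min(520,im.shape[0])]=im[:520,:600]if im.shape[1]>=600 else np.pad(im,((0,0),(0,600-im.shape[1]),(0,0)))[:520]
cv2.imwrite("pics/t7.png",a[:,:,::-1]);cv2.imwrite("pics/w7.png",im2[:,:,::-1])
Rt=R.from_rotvec(s["tool_rot"]).as_matrix();print((1000*Rt.T@(np.array([.4985,-.0258,.129])-s["tcp_pos"])).round(1))
```

```text
[ 0.49947701 -0.02470616  0.18156433] [2.03615144e+00 2.39186565e+00 3.15486110e-04] [-0.3922468   1.38384786 -0.11609755] 0.0006244124925808363
[-0.9 -1.2 52.6]
```

View pics/w7.png

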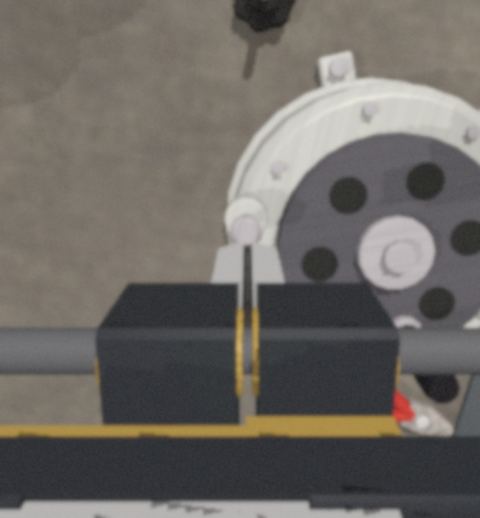

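The pin head shows just ahead of the closed tips at (246,230), about 1 mm off centre. The wheel has stayed put, with the handle foot at (407,322). I'll press gently.

Emit:
jog_arm(increments=[[0,0,0,-1,-0.7,12,0],[0,0,0,-1,-0.7,24,0],[0,0,0,-1,-0.7,36,0],[0,0,0,-1,-0.7,44,0],[0,0,0,-1,-0.7,46,0]])

```text
time: 40.5
tcp_pos: [0.4969, -0.0251, 0.1337]
tool_rot: [-2.034, -2.39, 0.002]
contact_force: [-0.4, 0.0, -0.3]
finger_gap: 0.0005
finger_force: 0.0
```

Emit:
jog_arm(increments=[[0,0,0,0,0,2,0],[0,0,0,0,0,4,0],[0,0,0,0,0,6,0],[0,0,0,0,0,8,0],[0,0,0,0,0,9,0]])

```text
time: 40.92
tcp_pos: [0.4987, -0.0253, 0.1271]
tool_rot: [2.035, 2.392, 0.001]
contact_force: [-0.7, -0.3, 2.4]
finger_gap: 0.0004
finger_force: 1.3
```

Emit:
jog_arm(increments=[[0,0,0,0,0,1,0],[0,0,0,0,0,2,0],[0,0,0,0,0,3,0],[0,0,0,0,0,4,0],[0,0,0,0,0,4,0]])

```text
time: 41.33
tcp_pos: [0.4986, -0.0253, 0.1226]
tool_rot: [2.035, 2.392, 0.001]
contact_force: [1.4, -0.5, 1.6]
finger_gap: 0.0002
finger_force: 0.9
```

Emit:
jog_arm(increments=[[0,0,0,0,0,1,0],[0,0,0,0,0,2,0],[0,0,0,0,0,3,0],[0,0,0,0,0,4,0],[0,0,0,0,0,5,0]])

```text
time: 41.75
tcp_pos: [0.4985, -0.0253, 0.1176]
tool_rot: [2.035, 2.392, 0.001]
contact_force: [1.3, -0.6, 2.3]
finger_gap: 0.0002
finger_force: 1.3
```

Emit:
jog_arm(increments=[[0,0,0,0,0,1,0],[0,0,0,0,0,2,0],[0,0,0,0,0,3,0],[0,0,0,0,0,4,0],[0,0,0,0,0,5,0]])

```text
time: 42.17
tcp_pos: [0.4983, -0.0253, 0.1132]
tool_rot: [2.035, 2.393, 0.0]
contact_force: [-1.2, -0.1, 13.0]
finger_gap: 0.0005
finger_force: 6.3
```

Emit:
jog_arm(increments=[[0,0,0,0,0,0.5,0],[0,0,0,0,0,1,0],[0,0,0,0,0,1.5,0],[0,0,0,0,0,2,0],[0,0,0,0,0,2,0]])

```text
time: 42.58
tcp_pos: [0.4984, -0.0253, 0.1131]
tool_rot: [2.035, 2.393, -0.0]
contact_force: [-4.4, 0.6, 17.7]
finger_gap: 0.0007
finger_force: 8.9
```

Home: z has stopped at 0.113 with 18 N, under the 30 N limit. I'll lift clear and hand in.

Emit:
jog_arm(increments=[[0,0,0,0,0,-8,0],[0,0,0,0,0,-20,0],[0,0,0,0,0,-40,0],[0,0,0,0,0,-60,0],[0,0,0,0,0,-80,0]])

```text
time: 43.0
tcp_pos: [0.4959, -0.0247, 0.1896]
tool_rot: [-2.033, -2.389, 0.004]
contact_force: [-0.1, -0.6, 0.1]
finger_gap: 0.0005
finger_force: 0.0
```

Emit:
jog_arm(increments=[[0,0,0,0,0,0,0],[0,0,0,0,0,0,0],[0,0,0,0,0,0,0],[0,0,0,0,0,0,0],[0,0,0,0,0,0,0]])

```text
time: 43.42
tcp_pos: [0.4967, -0.0249, 0.1885]
tool_rot: [-2.033, -2.39, 0.003]
contact_force: [-0.4, -0.5, 0.4]
finger_gap: 0.0002
finger_force: 0.0
```

```bash
python3 -c "
from cell import manip
print(manip.read_state()['tcp_pos']);print(manip.hand_in())"
```

```text
[ 0.49666955 -0.02489252  0.18853955]
the job is handed in; nothing more can be done
None
```

The job is handed in at about 43 s with the wheel released at the timing point and the pin pressed home (18 N at most), but the wheel overran that point several times, once to its far stop, and had to be drawn back; it may have briefly exceeded 2 rad/s, which I could not check.

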